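Draw the catch-locked bolt of an instrument case

TASK

Unbolt the hatch of the grey instrument case: with one fingertip press the long spring catch on its top down and keep it down while the other finger pushes the bolt's upright tab all the way back out of its keeper, then take the fingers away so that the catch springs up again and locks the bolt open. Nothing is to be picked up; leave the loose parts lying around where they are.

Things in the scene. Friction and masses are not known exactly. Their poses are not given: they have to be found in the camera images.
- case: fixed grey steel case, 200 (x) x 270 (y) mm, deck at 100 mm. Origin under its centre; x to its far side, y the way the bolt is drawn open, z up. A flat slide bolt, 24 mm wide, lies along y on the deck, centre line at x = +15 mm, nose in a keeper at the -y end. Bolt, straps and keeper stay below 17 mm over the deck, but for the tab. The 30 mm between tab and catch pad are open.
- bolt (a joint): how far the bolt is drawn, m: 0 shut in the keeper, 0.040 fully open (end stop). Slides along the case's +y with 2 N friction, stays where left. While the catch is up, its tooth stands in a notch of the bolt (one every 10 mm) and leaves it 1.5 mm of play, however hard it is pushed; with the catch down it runs free.
- tab_top (a point): middle of the top edge of the bolt's upright thumb tab: 24 mm wide (case x), 8 mm thick (case y), top 50 mm over the deck (150 over the counter); moves with the bolt. Push its -y face towards +y; there a finger can reach down beside it to 18 mm over the deck.
- catch (a joint): how far the spring catch is pressed, m: 0 up, 0.007 fully down on its stop. Moves straight down; 3 N start it, 6.5 N hold it fully down. From 0.004 on its tooth is out of the bolt's notches. Let go, it springs up if the bolt stands at a notch (as at 0.040).
- pad_top (a point): centre of the top of the catch's pad, a flat aluminium bar 30 mm wide (case x), 100 mm long (case y), beside the bolt on its near (-x) side, centre line 57 mm from the bolt's. Spans y = -48 to +52 mm of the case. Top 30 mm over the deck (130 over the counter) when up, 23 mm when down. It may be pressed anywhere, and a fingertip can slide along it.
- lug_a: copper crimp lug (barrel and flat tongue, 43 x 18 x 13 mm) lying on the case's deck, on the far side of the bolt; origin under its middle. Leave it where it is.
- bridge: zinc terminal bridge, a bar 16 x 66 x 10 mm with three 12 mm studs on top, lying on the case's deck on the far side of the bolt; origin under its middle. Leave it where it is.
- lug_b: copper crimp lug like the first, lying on the counter; origin under its middle. Leave it.
- lug_c: copper crimp lug like the first, lying on the counter; origin under its middle. Leave it.
- switch_handle: black polymer test switch handle, 30 x 110 x 36 mm, lying on the counter; origin under its middle. Leave it.
- relay_cover: amber acrylic relay cover, a box 75 x 58 x 62 mm, open side down, on the counter; origin under its middle. Leave it.

How it is judged:
On the way, in this order (a step that is already met when the one before it is completed fails the run):
1. the catch is pressed down while the bolt is still shut (value of joint catch above 0.0045 m and value of joint bolt below 0.004 m), for 0.1 s.
2. the bolt is fully drawn with the catch still held down (value of joint bolt above 0.037 m and value of joint catch above 0.0035 m), for 0.1 s.
At the end, for the whole second after the job is handed in: the bolt is drawn at least 37 of its 40 mm and rests, and the catch has sprung up again to within 1.5 mm of its top position (value of joint bolt above 0.037 m and value of joint catch below 0.0015 m and velocity of joint each of bolt, catch below 0.005 m/s); the robot touches nothing.
It fails at once if the catch came up while the bolt was on its way (value of joint catch below 0.003 m and value of joint bolt between 0.005 and 0.035 m).
It fails at once if a loose part was moved more than 15 mm or lifted (distance of any of lug_a, bridge, lug_b, lug_c, switch_handle, relay_cover from where it was at the start of the episode above 0.015 m).
It also fails if it takes over 32 s, if anything falls off the work surface, if the arm or the gripper's body presses on something with over 40 N, if the wrist force passes 120 N, or if a joint passes its speed limit or range.

ROBOT

A 7-joint arm with a two-finger parallel gripper is mounted at the origin on the work surface. World frame = base frame: x ahead of the robot, y to its left, z up, the work surface at z = 0. Lengths are in m, angles in rad, forces in N, time in s.
With the tool pointing down it reaches from about 0.425 to 0.875 m from the base axis. Payload 4.7 kg.
Tool frame: the origin (TCP) lies midway between the tips of the shut fingers; the grasp point (between the pads) lies 19 mm behind it; z points along the fingers, y is the direction in which the jaws open and shut (so a half turn about z gives the same grasp; the last joint's range is limited). The gripper opens to 87 mm and grips with 3 to 60 N. Pads are 19 mm wide; open, the fingers measure 117 mm over their backs; the gripper's body (75 mm by 190 mm) begins 51 mm behind the grasp point.
Start: joints at [-1.176, 0.321, -0.07, 1.45, 0.023, 1.371, -0.057], TCP at [0.242, 0.603, 0.223] pointing down, gripper open.
Joint ranges: [-2.86, 2.86], [-0.3, 2.09], [-1.38, 1.24], [0.06, 2.45], [-1.56, 4.7], [0.09, 2.05], [-2.69, 2.69]. Speed limits (rad/s): [2.57, 2.57, 3.14, 3.14, 3.14, 3.14, 3.14].

INTERFACE

Orientations are given as a rotation vector (axis times angle).
In Python, from bench import get_state, eyes, job gives the robot as it stands. The module is installed in compiled form; this text tells all that it offers.
- The arm moves only by the shell command python3 -m jog 'ROWS' [FORCE]. ROWS is JSON, a list that holds one entry, the list of rows, each a list of 5 numbers: the opening, from 0 (shut) to 1 (fully open), then the shift along the tool's x, y, z in units of 40 mm (1.0 is 40 mm), then the turn about the tool's z in units of 5 degrees (1.0 is 5 degrees). In form: [[[jaw, dx, dy, dz, turn], ...]]. A call has 1 to 10 rows; each row shifts and turns the commanded pose from where the row before left it, along the tool's axes as they then stand; what a row does not reach is not made up. A row lasts 1/8 s, in which the tool goes at most 62.5 mm and 10.7 degrees, less where a joint would pass 70% of its speed; a pose out of reach is approached as far as the arm can. A call is refused whole if a number of a shift passes 1 or a number of a turn 1, either way. A call with a gripper value outside its range is refused whole. The fingers move at their own pace and stop on an object; FORCE is the grip in N (left out, the last holds). Time passes only in rows, so rows that do not move let the fingers close. It gives the time, the measured TCP pose, the force and the opening at its end, in the units of the state.
- get_state(): the state, without advancing time (a new reading comes with each control period).
- eyes.get_image(name): name is "scene" or "top"; returns (picture, depth): 420x560x3 uint8, red, green, blue; 420x560 float32, m along the optical axis (not along the pixel's ray), 0 where there is no reading.
- eyes.camera_params(name): a dict with "camera_matrix" (3x3 intrinsics, pixels), "pose" (4x4, takes a point from camera to world coordinates). Camera axes: x right, y down, z forward; pixel columns grow to the right and rows downward; lengths in m; the calibration is good to about 2 mm. A picture is of the moment at which its call begins. camera_params takes no time and is no camera call.
- job.close_job(): hands the job in, once; it reports no verdict.
The state is a dict: "time": time; "joint_positions": joint angles; "qd": joint speeds; "joint_torque": joint torques, N m; "position": TCP position; "tool_rot": TCP orientation; "ft_force": force on the tool from outside, world axes, zero at the start; "torque": the same for the moment, N m; "grip_width": opening from 0.0 (shut) to 1.0 (fully open).
Only numpy, scipy, OpenCV 4.12 (cv2) and the standard library are available. Lean on these libraries where they do the work, as an engineer would, in place of code of your own. Each camera call takes 0.05 s, during which the arm holds its last target. There are 200 camera calls.

## Working session

There is one attempt and no reset: what is moved stays moved. The work goes in short steps, Python scripts to look and compute and a shell command to move; the robot and the scene stay as the last step left them, time stands still between calls to the robot, and variables do not carry over. Pictures are saved under pics/ and viewed, about 8 in all and at most 12, crops included, and the job is handed in when it is done.

```bash
mkdir -p pics; cat > h.py <<'E'
import numpy as np, cv2
from bench import get_state, eyes, job
def snap(n,f):
    p,d=eyes.get_image(n); cv2.imwrite('pics/'+f+'.png',p[:,:,::-1]); np.savez('pics/'+f,p=p,d=d)
    return p,d
def cast(n,u,v,z):
    c=eyes.camera_params(n);K=c['camera_matrix'];T=c['pose']
    r=T[:3,:3]@np.linalg.solve(K,[u,v,1]);o=T[:3,3];return o+r*(z-o[2])/r[2]
E
python3 - <<'E'
from h import *
for n in('top','scene'):
    snap(n,n+'1'); print(np.round(eyes.camera_params(n)['pose'],3).tolist(), eyes.camera_params(n)['camera_matrix'][0])
s=get_state();print(s)
E
```

```text
[[-0.024, -0.989, 0.145, 0.386], [-1.0, 0.025, 0.01, 0.001], [-0.014, -0.145, -0.989, 1.15], [0.0, 0.0, 0.0, 1.0]] [404.46399287   0.         279.40847529]
[[-0.36, 0.705, -0.611, 1.277], [0.933, 0.266, -0.243, 0.315], [-0.008, -0.658, -0.753, 1.07], [0.0, 0.0, 0.0, 1.0]] [503.75128026   0.         268.58529534]
{'time': 0.1, 'joint_positions': array([-1.17587866,  0.32177103, -0.07006859,  1.45154195,  0.02258716,
        1.37077263, -0.05692256]), 'qd': array([ 0.00011921, -0.00118594,  0.00046993, -0.00346391, -0.00030983,
       -0.00333557,  0.00043354]), 'joint_torque': array([ 2.97514425e-04, -4.92569125e+01, -4.05548662e-01, -3.13400674e+01,
       -6.42258092e-02,  3.94264364e-02,  6.52584913e-05]), 'position': array([0.24146223, 0.60296762, 0.22156189]), 'tool_rot': array([-5.94552953e-01, -3.08457327e+00,  2.65358323e-03]), 'ft_force': array([-0.21999524,  0.32249666, -0.33775357]), 'torque': array([0.03224067, 0.04639499, 0.00444314]), 'grip_width': 1.0017070338618874}
```

View pics/top1.png

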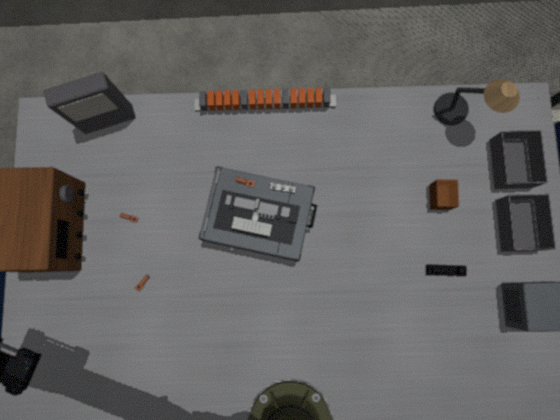

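View pics/scene1.png

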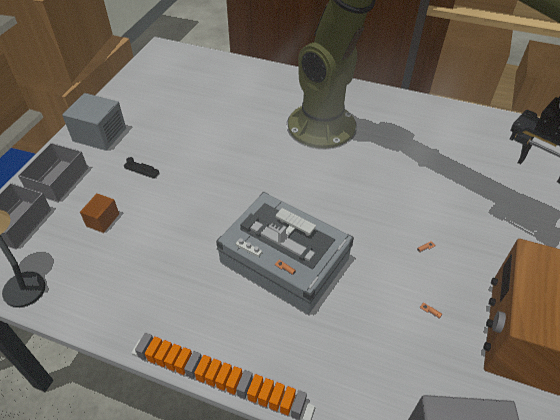

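Top view: case around (257,214), the light pad at (252,227), bolt with tab near (256,213), keeper at (286,212), lug and bridge on the far side. I'll enlarge both views.

```bash
python3 - <<'E'
from h import *
a=np.load('pics/top1.npz')['p'][160:270,190:325,::-1];b=np.load('pics/scene1.npz')['p'][185:315,210:360,::-1]
a=cv2.resize(a,None,fx=4,fy=4,interpolation=cv2.INTER_CUBIC);a=np.clip(a*1.6,0,255).astype('u1')
b=cv2.resize(b,None,fx=4,fy=4,interpolation=cv2.INTER_CUBIC);cv2.imwrite('pics/c1.png',a);cv2.imwrite('pics/c2.png',np.clip(b*1.3,0,255).astype('u1'))
p=np.load('pics/top1.npz');d=p['d']
c=eyes.camera_params('top');K=c['camera_matrix'];T=c['pose']
v,u=np.mgrid[160:270,190:325];z=d[160:270,190:325]
P=np.stack([(u-K[0,2])/K[0,0]*z,(v-K[1,2])/K[1,1]*z,z],-1)@T[:3,:3].T+T[:3,3]
h=P[...,2]
for lo,hi in((.09,.108),(.122,.137),(.140,.158)):
    m=((h>lo)&(h<hi)).astype('u1');n,l,st,ce=cv2.connectedComponentsWithStats(m)
    for i in range(1,n):
        if st[i,4]>=4:
            q=P[l==i];uv=np.argwhere(l==i)[:,::-1]+[190,160];r=cv2.minAreaRect((q[:,:2]*1000).astype('f4'))
            print(lo,st[i,4],uv.mean(0).round(1),np.round(r[0],1),np.round(r[1],1),round(r[2],2),np.median(q[:,2]).round(4))
E
```

```text
0.09 6072 [256.  213.4] [558.4  71.7] [272.2 202.4] 76.35 0.0999
0.09 4 [235.5 202. ] [586.5 126.6] [7.5 3.8] 43.72 0.1071
0.09 5 [261.4 207.8] [567.6  59.9] [11.2  3.9] 41.04 0.1077
0.09 4 [270.8 210.8] [559.  34.] [5.3 5.4] 88.98 0.1065
0.09 4 [287.  213.8] [550.6  -7.4] [3.5 5.8] 61.97 0.1077
0.122 5 [273.8 185. ] [625.2  25. ] [5.6 3.7] 44.52 0.1227
0.122 4 [283.2 186. ] [ 6.213e+02 -3.000e-01] [2.6 5.3] 88.61 0.1226
0.122 5 [257.4 207.8] [564.3  68.1] [2.1 8.9] 51.72 0.1291
0.122 459 [251.6 226. ] [518.2  83.7] [99.6 30. ] 76.44 0.129
0.14 33 [256.6 203.4] [572.7  68.9] [ 7.4 22.9] 76.5 0.1489
```

View pics/c1.png

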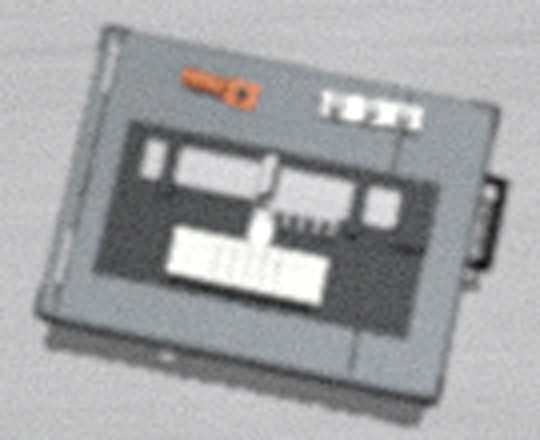

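View pics/c2.png

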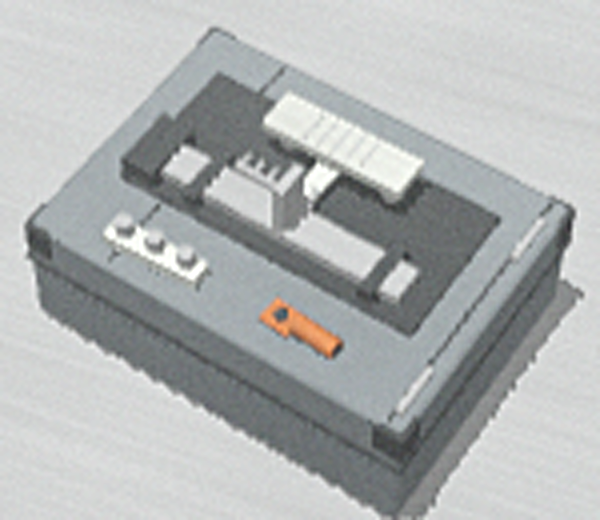

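Depth agrees with the case data: pad (518.2, 83.7), tab top (572.7, 68.9) mm, case +y along 76.4°. Plan: put the jaw axis along case x with finger centres 57 mm apart (opening about 0.48), and the TCP at case (-13.5, -22), which is world (540, 53.5).

```bash
python3 -m jog '[[[0.48,-0.62,-0.89,0,0],[0.48,-0.62,-0.89,0,0],[0.48,-0.62,-0.89,0,0],[0.48,-0.62,-0.89,0,0],[0.48,-0.62,-0.89,0,0],[0.48,-0.62,-0.89,0,0]]]' 20
python3 -m jog '[[[0.48,-0.83,-0.47,0,0],[0.48,-0.83,-0.47,0,0],[0.48,-0.83,-0.47,0,0],[0.48,-0.83,-0.47,0,0],[0.48,-0.83,-0.47,0,0],[0.48,-0.83,-0.47,0,0],[0.48,-0.83,-0.47,0,0],[0.48,-0.83,-0.47,0,0],[0.48,-0.83,-0.47,0,0],[0.48,-0.83,-0.47,0,0]]]'
python3 -m jog '[[[0.48,0,0,0,1],[0.48,0,0,0,1],[0.48,0,0,0,1],[0.48,0,0,0,1],[0.48,0,0,0,1],[0.48,0,0,0,1],[0.48,0,0,0,1],[0.48,0,0,0,1],[0.48,0,0,0,1],[0.48,0,0,0,1]]]'
python3 -m jog '[[[0.48,0,0,0,1],[0.48,0,0,0,1],[0.48,0,0,0,1],[0.48,0,0,0,1],[0.48,0,0,0,1],[0.48,0,0,0,1],[0.48,0,0,0,0.36],[0.48,0,0,0,0]]]'
cat > pose.py <<'E'
from h import *
from scipy.spatial.transform import Rotation as R
s=get_state();M=R.from_rotvec(s['tool_rot']).as_matrix();p=s['position']*1000
a=np.radians(76.4);ey=np.array([np.cos(a),np.sin(a)]);ex=np.array([ey[1],-ey[0]])
r=p[:2]-[558.4,71.7]
print('t',s['time'],'case xy',(r@ex).round(1),(r@ey).round(1),'z',p[2].round(1),'toolx ang',np.degrees(np.arctan2(M[1,0],M[0,0])).round(2),'tz',M[:,2].round(3),'F',s['ft_force'].round(1),'Fy',(s['ft_force'][:2]@ey).round(1),'w',s['grip_width'].round(3),'q',s['joint_positions'].round(2))
E
python3 pose.py
```

```text
time: 0.85
position: [0.3005, 0.3482, 0.2222]
tool_rot: [-0.595, -3.085, 0.001]
ft_force: [0.3, 0.2, -0.1]
grip_width: 0.493
time: 2.1
position: [0.5391, 0.0509, 0.2222]
tool_rot: [-0.594, -3.084, -0.0]
ft_force: [0.3, 0.8, -1.2]
grip_width: 0.477
time: 3.35
position: [0.5384, 0.0519, 0.2221]
tool_rot: [-1.846, -2.541, 0.001]
ft_force: [-0.3, -0.8, -0.3]
grip_width: 0.483
time: 4.35
position: [0.5386, 0.052, 0.2224]
tool_rot: [-2.468, -1.944, 0.0]
ft_force: [-0.5, 1.1, 0.7]
grip_width: 0.478Traceback (most recent call last):
  File "pose.py", line 6, in <module>
    print('t',s['time'],'case xy',(r@ex).round(1),(r@ey).round(1),'z',p[2].round(1),'toolx ang',np.degrees(np.arctan2(M[1,0],M[0,0])).round(2),'tz',M[:,2].round(3),'F',s['ft_force'].round(1),'Fy',(s['ft_force'][:2]@ey).round(1),'w',s['grip_width'].round(3),'q',s['joint_positions'].round(2))
                                                                                                                                                                                                                                        ^^^^^^^^^^^^^^^^^^^^^
AttributeError: 'float' object has no attribute 'round'
```

```bash
sed -i "s/s\['grip_width'\].round(3)/round(s['grip_width'],3)/" pose.py
python3 -m jog '[[[0.48,0,0,0.5,0],[0.48,0,0,0.5,0],[0.48,0,0,0.4,0],[0.48,0,0,0,0]]]' >/dev/null; python3 pose.py; python3 - <<'E'
from h import *
p,_=snap('top','t2');q,_=snap('scene','s2')
a=cv2.resize(p[160:270,190:325,::-1],None,fx=3,fy=4,interpolation=cv2.INTER_CUBIC);b=cv2.resize(q[170:315,220:350,::-1],(390,440),interpolation=cv2.INTER_CUBIC)
cv2.imwrite('pics/c3.png',np.clip(np.hstack([a,b]).astype(float)*1.5,0,255).astype('u1'))
E
```

```text
t 4.85 case xy -15.4 -24.2 z 165.3 toolx ang 76.41 tz [-0.002 -0.001 -1.   ] F [-0.7 -1.  -0.1] Fy -1.1 w 0.476 q [-0.66  0.13  0.56  1.82 -0.07  1.22 -0.32]
```

View pics/c3.png

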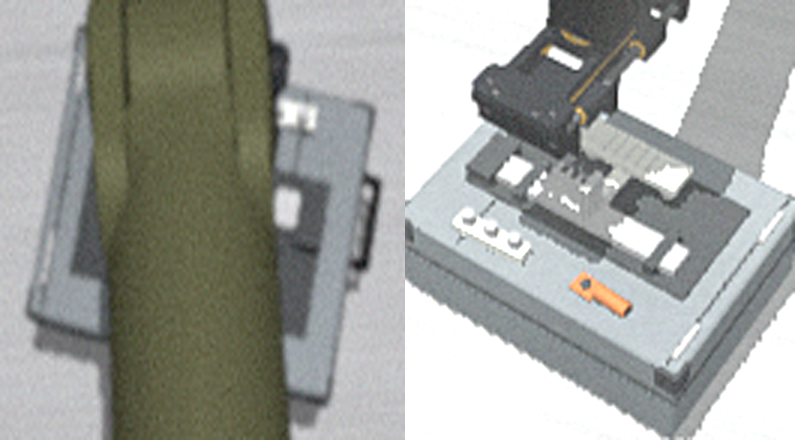

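The arm hides the case from above. The scene view shows the fingers over the near half, beside the tab, with the lug and bridge undisturbed. Next I descend until I feel the pad.

```bash

python3 -m jog '[[[0.48,0,0.05,0.4,0],[0.48,0,0,0.3,0],[0.48,0,0,0,0],[0.48,0,0,0,0]]]' >/dev/null; python3 pose.py
python3 -m jog '[[[0.48,0,0,0.1,0],[0.48,0,0,0.05,0],[0.48,0,0,0,0]]]' >/dev/null; python3 pose.py
```

```text
t 5.45 case xy -12.4 -23.9 z 138.6 toolx ang 76.38 tz [ 0. -0. -1.] F [-0.4 -0.   0.9] Fy -0.1 w 0.479 q [-0.65  0.16  0.56  1.84 -0.09  1.16 -0.3 ]
t 5.825 case xy -12.6 -23.9 z 132.5 toolx ang 76.38 tz [-0.  0. -1.] F [1.4 0.1 0.1] Fy 0.5 w 0.48 q [-0.65  0.17  0.56  1.85 -0.1   1.15 -0.3 ]
```

```bash

for i in 1; do python3 -m jog '[[[0.48,0,0,0.05,0],[0.48,0,0,0.05,0],[0.48,0,0,0,0]]]' >/dev/null; python3 pose.py; done
python3 -m jog '[[[0.48,0,0,0.05,0],[0.48,0,0,0.05,0],[0.48,0,0,0,0]]]' >/dev/null; python3 pose.py
```

```text
t 6.2 case xy -12.3 -23.8 z 128.9 toolx ang 76.38 tz [ 0.001  0.    -1.   ] F [-0.6 -0.4  4.2] Fy -0.5 w 0.483 q [-0.65  0.17  0.56  1.85 -0.1   1.14 -0.29]
t 6.575 case xy -12.3 -23.8 z 124.7 toolx ang 76.38 tz [ 0.  0. -1.] F [-0.9 -0.6  4.9] Fy -0.7 w 0.478 q [-0.65  0.18  0.56  1.86 -0.1   1.13 -0.29]
```

```bash

python3 -m jog '[[[0.48,0,0,0.05,0],[0.48,0,0,0,0]]]' >/dev/null; python3 pose.py
python3 -m jog '[[[0.48,0,0,0.03,0],[0.48,0,0,0,0]]]' >/dev/null; python3 pose.py
```

```text
t 6.825 case xy -12.2 -23.8 z 123.3 toolx ang 76.38 tz [ 0.  0. -1.] F [-1.6 -1.2  7.7] Fy -1.5 w 0.477 q [-0.65  0.18  0.56  1.86 -0.11  1.13 -0.29]
t 7.075 case xy -12.1 -23.8 z 123.1 toolx ang 76.38 tz [ 0.001  0.001 -1.   ] F [-3.8 -0.9 14.6] Fy -1.8 w 0.483 q [-0.65  0.18  0.56  1.86 -0.11  1.13 -0.29]
```

Catch is on its stop (z 123.1, 14.6 N). Now I slide along case +y.

```bash

python3 -m jog '[[[0.48,0.1,0,0,0],[0.48,0.1,0,0,0],[0.48,0.1,0,0,0],[0.48,0.1,0,0,0],[0.48,0,0,0,0]]]' >/dev/null; python3 pose.py
python3 -m jog '[[[0.48,0.1,0,0,0],[0.48,0.1,0,0,0],[0.48,0,0,0,0]]]' >/dev/null; python3 pose.py
```

```text
t 7.7 case xy -10.0 -12.9 z 123.4 toolx ang 76.24 tz [ 0.002 -0.006 -1.   ] F [-3.7 -9.  15.6] Fy -9.6 w 0.481 q [-0.66  0.19  0.55  1.85 -0.1   1.13 -0.31]
t 8.075 case xy -9.9 -6.0 z 123.3 toolx ang 76.19 tz [ 0.001 -0.007 -1.   ] F [ -3.1 -11.6  15.2] Fy -12.0 w 0.478 q [-0.67  0.2   0.55  1.84 -0.11  1.13 -0.32]
```

```bash

python3 -m jog '[[[0.48,0.1,-0.02,0,0],[0.48,0.1,-0.02,0,0],[0.48,0.1,0,0,0],[0.48,0.1,0,0,0],[0.48,0,0,0,0]]]' >/dev/null; python3 pose.py
python3 -m jog '[[[0.48,0.1,0,0,0],[0.48,0.1,0,0,0],[0.48,0.1,0,0,0],[0.48,0,0,0,0]]]' >/dev/null; python3 pose.py
```

```text
t 8.7 case xy -10.6 10.8 z 123.4 toolx ang 76.19 tz [ 0.004 -0.007 -1.   ] F [ -0.1 -10.8  12.4] Fy -10.5 w 0.478 q [-0.68  0.21  0.54  1.83 -0.11  1.13 -0.35]
t 9.2 case xy -10.8 23.0 z 123.3 toolx ang 76.2 tz [ 0.003 -0.006 -1.   ] F [-0.8 -9.9 12.7] Fy -9.8 w 0.477 q [-0.69  0.22  0.53  1.82 -0.11  1.14 -0.37]
```

```bash

python3 -m jog '[[[0.48,0.1,0,0,0],[0.48,0,0,0,0]]]' >/dev/null; python3 pose.py
python3 -m jog '[[[0.48,0.1,0,0,0],[0.48,0,0,0,0],[0.48,0,0,0,0]]]' >/dev/null; python3 pose.py
python3 -m jog '[[[0.48,0.1,0,0,0],[0.48,0,0,0,0],[0.48,0,0,0,0]]]' >/dev/null; python3 pose.py
```

```text
t 9.45 case xy -10.9 27.0 z 123.2 toolx ang 76.2 tz [ 0.003 -0.006 -1.   ] F [ -1.2 -11.5  13.7] Fy -11.5 w 0.48 q [-0.7   0.22  0.53  1.81 -0.12  1.14 -0.37]
t 9.825 case xy -10.9 27.3 z 123.2 toolx ang 76.03 tz [ 0.   -0.01 -1.  ] F [ -4.7 -16.5  16.5] Fy -17.1 w 0.484 q [-0.7   0.23  0.53  1.81 -0.11  1.14 -0.38]
t 10.2 case xy -10.9 27.5 z 123.2 toolx ang 75.85 tz [-0.002 -0.014 -1.   ] F [ -9.6 -22.   20.9] Fy -23.7 w 0.481 q [-0.7   0.23  0.53  1.81 -0.11  1.14 -0.38]
```

Bolt is on its end stop (y stopped at 27, force rising). I'll ease the side load, lift, then retreat.

```bash

python3 -m jog '[[[0.48,-0.2,0,0,0],[0.48,0,0,-0.1,0],[0.48,0,0,-0.15,0],[0.48,0,0,0,0]]]' >/dev/null; python3 pose.py
python3 -m jog '[[[0.48,-0.15,0,-0.1,0],[0.48,-0.1,0,-0.2,0],[0.48,0,0,-0.5,0],[0.48,0,0,-0.8,0],[0.48,0,0,-0.8,0],[0.48,0,0,0,0]]]' >/dev/null; python3 pose.py
python3 -m jog '[[[0.48,-1,-1,0,0],[0.48,-1,-1,0,0],[0.48,-1,-1,0,0],[0.48,-1,-1,0,0],[0.48,-1,0,0,0],[0.48,-1,0,0,0],[0.48,-1,0,0,0],[0.48,0,0,0,0],[0.48,0,0,0,0]]]' >/dev/null; python3 pose.py
python3 - <<'E'
from h import *
p,d=snap('top','t3');c=eyes.camera_params('top');K=c['camera_matrix'];T=c['pose']
cv2.imwrite('pics/c4.png',np.clip(cv2.resize(p[140:290,170:350,::-1],None,fx=4,fy=4,interpolation=cv2.INTER_CUBIC)*1.6,0,255).astype('u1'))
v,u=np.mgrid[160:270,190:325];z=d[160:270,190:325]
P=np.stack([(u-K[0,2])/K[0,0]*z,(v-K[1,2])/K[1,1]*z,z],-1)@T[:3,:3].T+T[:3,3]
h=P[...,2]
for lo,hi in((.118,.137),(.140,.158)):
    m=((h>lo)&(h<hi)).astype('u1');n,l,st,ce=cv2.connectedComponentsWithStats(m)
    for i in range(1,n):
        if st[i,4]>=15:
            q=P[l==i];r=cv2.minAreaRect((q[:,:2]*1000).astype('f4'));print(lo,st[i,4],np.round(r[0],1),np.round(r[1],1),np.median(q[:,2]).round(4))
E
```

```text
t 10.7 case xy -13.2 27.3 z 130.6 toolx ang 76.16 tz [-0.001 -0.006 -1.   ] F [-1.7 -8.3  1.9] Fy -8.5 w 0.478 q [-0.7   0.21  0.53  1.81 -0.11  1.15 -0.38]
t 11.45 case xy -12.6 23.3 z 230.6 toolx ang 76.43 tz [ 0.006  0.003 -1.   ] F [ 0.1 -0.1 -0.1] Fy -0.1 w 0.48 q [-0.71  0.12  0.54  1.69 -0.07  1.34 -0.4 ]
t 12.575 case xy -143.5 -229.2 z 230.6 toolx ang 76.46 tz [ 0.007  0.008 -1.   ] F [0.2 1.  0.6] Fy 1.0 w 0.479 q [-0.09 -0.29  0.28  2.04  0.07  1.37 -0.07]
0.118 462 [518.6  83.7] [99.7 30.5] 0.1289
0.14 32 [582.  107.4] [ 8.  22.9] 0.1483
```

View pics/c4.png

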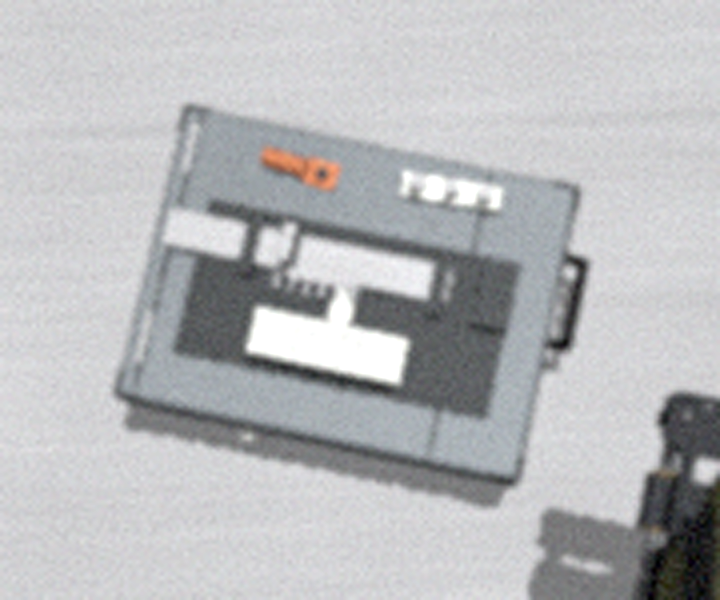

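The picture shows the bolt drawn to the left: its tab is at about (290,245) in the crop, and the keeper at (445,285) is empty. The pad is up, and the lug and bridge are in place. The tab moved 39.6 mm and the pad is at 128.9 mm, against 129.0 at the start.

```bash
python3 -c "
from bench import job,get_state
s=get_state();print(s['time'],abs(s['qd']).max(),s['ft_force'].round(1));print(job.close_job())"
```

```text
12.625 0.014932829128319846 [0.3 0.4 0.2]
the job is handed in; nothing more can be done
None
```

The hatch is unbolted and the job is handed in, at 12.6 s of the 32 s allowed; no verdict was reported. One finger held the catch down on its stop (tip at 123 mm, 12–21 N) while the other pushed the tab to its end stop. I then eased the side load, lifted off and drew the gripper well clear.

**Last checks:**
- **Bolt:** the tab moved 39.6 mm by depth measurement, against the 37 mm needed.
- **Catch:** the pad top is back at 128.9 mm, against 129.0 mm before the press.
- **Loose parts:** lug_a and the bridge look unmoved in the last picture. I did not re-measure the parts on the counter, but the only contact forces came from pressing the pad and pushing the tab.
- **Robot:** contact force on the tool is about zero.

No check failed. After the retreat, joint 2 stood at -0.29 rad, close to its -0.30 limit but within range.

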